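# Uncap the stove's gas cylinder, thread hand unknown

## Task

The gas cylinder standing next to the two-burner stove has to be connected, so take the black protective cap off its valve: it may have an ordinary or a left-hand thread, so feel by turning which way it loosens, unscrew it and lift it off. Finish while holding the cap still and upright in the gripper, straight above its cylinder with the cap's open underside about 10 cm above the top of the cylinder. Leave the other cylinder's cap screwed on and the things on the worktop where they are.

Things in the scene. Friction and masses are not known exactly. Their poses are not given: they have to be found in the camera images.
- stove_mid (a point): table-top gas stove, white with two burners, 520 mm deep (x) by 300 mm wide (y) and 105 mm high over the pan supports, on the left or the right of the worktop. The point is its centre, 80 mm above the worktop. It never moves
- cylinder_a_top (a point): one of two alike blue steel gas cylinders, 200 mm across; this point is the centre of the top of its dome (valve boss), 165 mm above the worktop; z up. It stands on the worktop, does not move or turn. A carrying ring of 152 mm outer diameter lies round the valve, its top 10 mm above this point
- cylinder_b_top (a point): the other, alike cylinder, same point
- cap_a_head (a point): centre of the head of the black protective cap on cylinder a. Head: fluted round grip 49 mm across, from 11 mm below to 11 mm above this point, any grip direction will do; hollow open skirt below it, 47 mm across, down to 33 mm below this point. 60 g. z up along its axis; x of a cap screwed home lies along x of its cylinder. Screwed home, this point is 42 to 43 mm above the cylinder's top. Thread: see cap b
- cap_b_head (a point): same point of the alike cap on cylinder b. Both have a quick thread; one is right-, one left-hand, which is unknown. Turned the tightening way a cap stops hard within 6 deg and fingers gripping with 30 N slip round it at about 0.7 N m; the loosening way it drags with under 0.2 N m, rises 3 to 4 mm on its sprung seal, is free to lift from about 65 deg on and stops hard at about 85 deg
- regulator_mid (a point): bystander: loose gas regulator, 120 by 72 mm, 28 mm high, its centre
- spanner_mid (a point): bystander: loose open-ended spanner lying flat, 150 mm long, its middle
- mug_mid (a point): bystander: white mug, 85 mm high, 80 mm across, its centre
- wooden_bowl_mid (a point): bystander: dark wooden bowl, 130 mm across, 50 mm high, its centre
- storage_jar_mid (a point): bystander: ceramic jar with wooden lid, 84 mm across, 120 mm high, its centre
- saucepan_mid (a point): bystander: steel saucepan standing on the nearer burner of the stove, 160 mm across, 75 mm high, its centre

How it is judged:
At the end, for the whole second after the job is handed in: The cap of the cylinder next to the stove is held in the fingers, head centre over 100 mm above the cylinder's top, within 100 mm of its axis and 0.3 rad of upright, still (under 30 mm/s); the other cap is still screwed on (head within 55 mm of its top, turned under 0.35 rad) (((horizontal distance between cylinder_a_top and stove_mid below 0.55 m and z of cap_a_head in the frame of cylinder_a_top above 0.1 m and horizontal distance between cap_a_head and cylinder_a_top below 0.1 m and angle between cap_a_head's own z axis and vertical below 0.3 rad and contact force between the fingers and cap_a above 1 N and contact force between cap_a and cylinder_a below 0.1 N and linear speed of cap_a below 0.03 m/s and distance between cap_b_head and cylinder_b_top below 0.055 m and angle between the x axis of cap_b_head and the x axis of cylinder_b_top, either way round below 0.35 rad) or (horizontal distance between cylinder_b_top and stove_mid below 0.55 m and z of cap_b_head in the frame of cylinder_b_top above 0.1 m and horizontal distance between cap_b_head and cylinder_b_top below 0.1 m and angle between cap_b_head's own z axis and vertical below 0.3 rad and contact force between the fingers and cap_b above 1 N and contact force between cap_b and cylinder_b below 0.1 N and linear speed of cap_b below 0.03 m/s and distance between cap_a_head and cylinder_a_top below 0.055 m and angle between the x axis of cap_a_head and the x axis of cylinder_a_top, either way round below 0.35 rad))); the arm keeps its last pose, push and grip.
It fails at once if the cap of the other cylinder is shifted by more than 12 mm ((horizontal distance between cylinder_a_top and stove_mid above 0.55 m and distance of cap_a_head from where it was at the start of the episode above 0.012 m) or (horizontal distance between cylinder_b_top and stove_mid above 0.55 m and distance of cap_b_head from where it was at the start of the episode above 0.012 m)).
It fails at once if a bystander on the worktop or the stove is shifted by more than 30 mm (distance of any of regulator_mid, spanner_mid, mug_mid, wooden_bowl_mid, storage_jar_mid, saucepan_mid from where it was at the start of the episode above 0.03 m).
It also fails if it takes over 45 s, if anything falls off the work surface, if the arm or the gripper's body presses on something with over 40 N, if the wrist force passes 120 N, or if a joint passes its speed limit or range.

## Robot

A 6-joint arm with a two-finger parallel gripper is mounted at the origin on the work surface. World frame = base frame: x ahead of the robot, y to its left, z up, the work surface at z = 0. Lengths are in m, angles in rad, forces in N, time in s.
With the tool pointing down it reaches from about 0.375 to 0.975 m from the base axis. Payload 3.8 kg.
Tool frame: the origin (TCP) lies midway between the tips of the shut fingers; the grasp point (between the pads) lies 19 mm behind it; z points along the fingers, y is the line along which they close (so a half turn about z gives the same grasp; the last joint's range is limited). The gripper opens to 85 mm and grips with 20 to 120 N. Pads are 22 mm wide; open, the fingers measure 114 mm over their backs; the gripper's body (76 mm by 85 mm) begins 54 mm behind the grasp point. The pads swing forward as they close: fully open they stand 13 mm farther back than shut.
Start: joints at [1.304, 0.264, 1.604, -0, 1.274, -0.037], TCP at [0.154, 0.657, 0.231] pointing down, gripper open.
Joint ranges: [-2.63, 2.63], [-0.94, 2.18], [0.31, 2.57], [-1.31, 4.45], [0, 2.66], [-2.55, 2.55]. Speed limits (rad/s): [2.57, 2.57, 3.14, 3.14, 3.14, 3.14].

## Interface

Orientations are given as a rotation vector (axis times angle).
In Python, from workcell import read_state, vision, ticket gives the robot as it stands. The module is installed in compiled form; this text tells all that it offers.
- The arm moves only by the tool jog_arm, never from a script. Its arguments are lists of equal length, an entry for each row: "turn": the turn, a rotation vector about the tool's x, y, z in rad, a list of three; "delta_pos": the shift along the tool's x, y, z in m, a list of three; "gripper": the finger opening in m, from 0 to 0.0854. In form: {"turn": [[rx, ry, rz], ...], "delta_pos": [[dx, dy, dz], ...], "gripper": [gripper, ...]}. A call has 1 to 20 rows; each row shifts and turns the commanded pose from where the row before left it, along the tool's axes as they then stand; what a row does not reach is not made up. A row lasts 1/12 s, in which the tool goes at most 41.7 mm and 7.16 degrees, less where a joint would pass 70% of its speed; a pose out of reach is approached as far as the arm can. A call with a gripper value outside its range is refused whole. The fingers move at their own pace and stop on an object; "grip_force" is the grip in N (left out, the last holds). Time passes only in rows, so rows that do not move let the fingers close. It gives the time, the measured TCP pose, the force, the opening and the grip force at its end, in the units of the state.
- read_state(): the state, without advancing time (a new reading comes with each control period).
- vision.read_camera(name): name is "scene" or "top" or "wrist"; returns the picture (480x640x3 uint8, red, green, blue); there is no depth.
- vision.calibration(name): a dict with "vfov" (degrees; the focal length in pixels is half the picture's height over the tangent of half this angle, whatever the lens; pixels are square), "cx", "cy" (the principal point, pixels), "R" (3x3) and "t" (3): a world point X has camera coordinates R X + t; the wrist camera has in their place "mount" (4x4, takes a point from camera to tool coordinates, whose origin is the TCP and whose axes are the flange's). Camera axes: x right, y down, z forward; pixel columns grow to the right and rows downward; lengths in m; the calibration is good to about 2 mm. A picture is of the moment at which its call begins: read the wrist's pose just before it. calibration takes no time and is no camera call.
- ticket.finish_job(): hands the job in; it is judged then, once.
The state is a dict: "time": time; "q": joint angles; "joint_vel": joint speeds; "joint_torque": joint torques, N m; "tool_pos": TCP position; "tcp_rot": TCP orientation; "wrist_force": force on the tool from outside, world axes, zero at the start; "torque": the same for the moment, N m; "width": opening from 0.0 (shut) to 1.0 (fully open); "grip_force": force on a finger pad.
Only numpy, scipy, OpenCV 4.12 (cv2) and the standard library are available. Lean on these libraries where they do the work, as an engineer would, in place of code of your own. Each camera call takes 0.05 s, during which the arm holds its last target. There are 200 camera calls.

## Working session

There is one attempt and no reset: what is moved stays moved. The work goes in short steps, Python scripts to look and compute and a tool call to move; the robot and the scene stay as the last step left them, time stands still between calls to the robot, and variables do not carry over. Pictures are saved under pics/ and viewed, at most 10 in all, crops included, and the job is handed in when it is done.

Besides the shell and the picture viewer there is one more tool, called after "Emit:" in YAML: its name, and indented under it one key for each argument. jog_arm: Moves the arm, as the interface text tells. Its arguments: {"type":"object","properties":{"turn":{"type":"array","items":{"type":"array","items":{"type":"number"}}},"delta_pos":{"type":"array","items":{"type":"array","items":{"type":"number"}}},"gripper":{"type":"array","items":{"type":"number"}},"grip_force":{"type":"number"}},"required":["turn","delta_pos","gripper"]}

```bash
mkdir -p pics
python3 - <<'E'
from workcell import read_state, vision
import cv2,numpy as np
s=read_state();print({k:np.round(v,3).tolist() for k,v in s.items()})
for n in("scene","top"):
    im=vision.read_camera(n);cv2.imwrite(f"pics/{n}0.png",im[:,:,::-1])
    c=vision.calibration(n);print(n,{k:np.round(v,4).tolist() for k,v in c.items()})
E
```

```text
{'time': 0.0, 'q': [1.304, 0.265, 1.605, -0.0, 1.274, -0.037], 'joint_vel': [-0.0, 0.0, -0.001, -0.001, 0.0, -0.001], 'joint_torque': [-0.003, -51.509, -36.732, -0.0, 0.013, 0.0], 'tool_pos': [0.154, 0.657, 0.23], 'tcp_rot': [-0.36, -3.121, 0.003], 'wrist_force': [0.05, 0.153, 0.341], 'torque': [-0.004, 0.005, -0.083], 'grip_force': 0.0, 'width': 1.001}
scene {'vfov': 48.7716, 'cx': 319.9342, 'cy': 245.4082, 'R': [[-0.4346, 0.9006, -0.0059], [0.7143, 0.3407, -0.6113], [-0.5485, -0.2699, -0.7914]], 't': [0.2709, -0.3324, 1.8101]}
top {'vfov': 50.3145, 'cx': 314.1628, 'cy': 248.5679, 'R': [[0.0266, -0.9996, -0.0048], [-0.9924, -0.0258, -0.1202], [0.12, 0.008, -0.9927]], 't': [0.0063, 0.5991, 1.5082]}
```

View pics/top0.png

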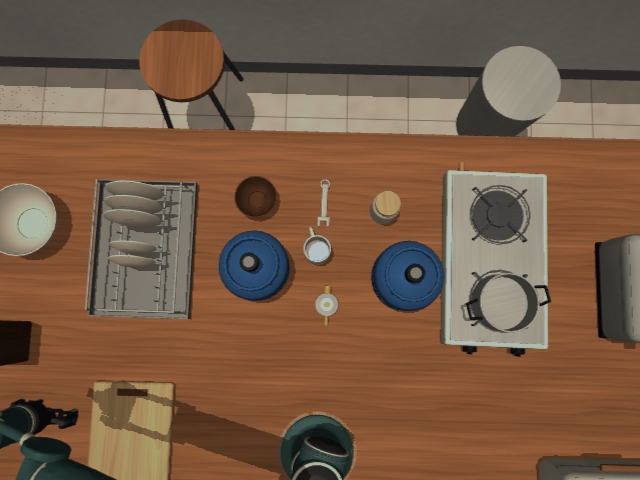

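View pics/scene0.png

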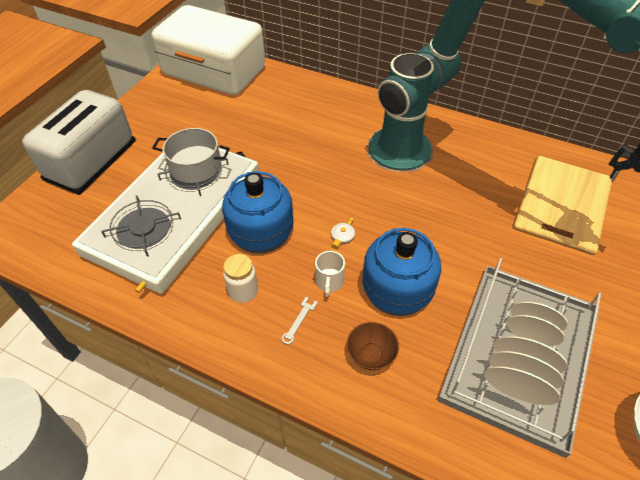

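The cylinder on the right, next to the stove, is the target. Its cap is at about top (415,273) and scene (254,180). The other cap is at top (249,262). The mug, jar, regulator and spanner lie between the two cylinders and beyond them.

```bash
cat > h.py <<'E'
import numpy as np,cv2
from workcell import read_state, vision
def ray(n,u,v):
    c=vision.calibration(n);R=np.array(c["R"]);t=np.array(c["t"]);f=240/np.tan(np.radians(c["vfov"]/2))
    d=R.T@np.array([(u-c["cx"])/f,(v-c["cy"])/f,1]);return -R.T@t,d
def onz(n,u,v,z):
    o,d=ray(n,u,v);return o+d*(z-o[2])/d[2]
def tri(a,b):
    A=np.zeros((3,3));B=np.zeros(3)
    for o,d in(a,b):
        d=d/np.linalg.norm(d);P=np.eye(3)-np.outer(d,d);A+=P;B+=P@o
    return np.linalg.solve(A,B)
E
python3 - <<'E'
from h import *
P={}
for n,(u,v) in{"top":(415,273),"scene":(254,184)}.items():
    im=cv2.imread(f"pics/{n}0.png")
    m=(im.max(2)<75).astype(np.uint8); w=22
    sub=m[v-w:v+w,u-w:u+w];k,l,st,ce=cv2.connectedComponentsWithStats(sub)
    for i in range(1,k):
        if st[i,4]>25: print(n,st[i]+[u-w,v-w,0,0,0],ce[i]+[u-w,v-w])
    cv2.imwrite(f"pics/{n}c.png",cv2.resize(im[v-30:v+30,u-30:u+30],(400,400),interpolation=0))
a=cv2.imread("pics/topc.png");b=cv2.imread("pics/scenec.png");cv2.imwrite("pics/c0.png",np.hstack([a,b]))
for z in(.2185,.2075):print(onz("top",416,273,z),onz("scene",254,181,z))
E
```

```text
top [417 251  18  14  28] [426.57142857 255.89285714]
top [405 264  21  21 220] [414.         273.92272727]
scene [244 173  19  23 270] [253.95925926 185.54074074]
[ 0.51856889 -0.25042804  0.2185    ] [ 0.5264807  -0.24075588  0.2185    ]
[ 0.51942597 -0.25254612  0.2075    ] [ 0.51755386 -0.24725974  0.2075    ]
```

View pics/c0.png

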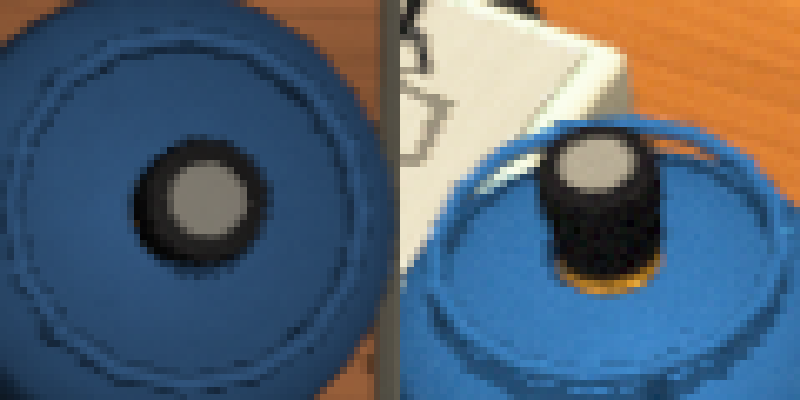

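The crop shows the grey disc on the head's top, centred at about top (415.7,272.5) and scene (253.1,178.0). The ring round it is clear.

Run:
```python
from h import *
print(tri(ray("top",415.7,272.5),ray("scene",253.1,178.0)))
for z in(.2185,):print(onz("top",415.7,272.5,z),onz("scene",253.1,178,z))
print(onz("top",497,260,.08), onz("top",506,275,.18))
from scipy.spatial.transform import Rotation as Ro
s=read_state();R=Ro.from_rotvec(s["tcp_rot"]);print(R.as_matrix().round(3), s["tool_pos"])
```

```text
[ 0.51936747 -0.24848244  0.22018177]
[ 0.519873   -0.24963201  0.2185    ] [ 0.51777747 -0.24858967  0.2185    ]
[ 0.57362705 -0.51342362  0.08      ] [ 0.52253361 -0.50203003  0.18      ]
[[-0.974  0.228 -0.001]
 [ 0.228  0.974 -0.002]
 [ 0.    -0.002 -1.   ]] [0.1535576  0.65659186 0.2300508 ]
```

Both cameras agree on the target: head top at (0.519, -0.249, 0.219), 0.27 m from the stove. I'll raise the tool and carry it over.

Emit:
jog_arm:
  turn:
    - [0,0,0]
    - [0,0,0]
    - [0,0,0]
    - [0,0,0]
    - [0,0,0]
    - [0,0,0]
    - [0,0,0]
    - [0,0,0]
    - [0,0,0]
    - [0,0,0]
    - [0,0,0]
    - [0,0,0]
    - [0,0,0]
    - [0,0,0]
    - [0,0,0]
    - [0,0,0]
    - [0,0,0]
    - [0,0,0]
  delta_pos:
    - [0,0,-0.035]
    - [0,0,-0.035]
    - [0,0,-0.035]
    - [0,0,-0.035]
    - [-0.0272,-0.0235,0]
    - [-0.0272,-0.0235,0]
    - [-0.0272,-0.0235,0]
    - [-0.0272,-0.0235,0]
    - [-0.0272,-0.0235,0]
    - [-0.0272,-0.0235,0]
    - [-0.0272,-0.0235,0]
    - [-0.0272,-0.0235,0]
    - [-0.0272,-0.0235,0]
    - [-0.0272,-0.0235,0]
    - [-0.0272,-0.0235,0]
    - [-0.0272,-0.0235,0]
    - [-0.0272,-0.0235,0]
    - [-0.0272,-0.0235,0]
  gripper: [0.085,0.085,0.085,0.085,0.085,0.085,0.085,0.085,0.085,0.085,0.085,0.085,0.085,0.085,0.085,0.085,0.085,0.085]

```text
time: 1.6
tool_pos: [0.45, 0.2484, 0.3709]
tcp_rot: [-0.36, -3.12, 0.0]
wrist_force: [0.4, 0.4, 0.7]
width: 0.995
grip_force: 0.0
```

Emit:
jog_arm:
  turn:
    - [0,0,0]
    - [0,0,0]
    - [0,0,0]
    - [0,0,0]
    - [0,0,0]
    - [0,0,0]
    - [0,0,0]
    - [0,0,0]
    - [0,0,0]
    - [0,0,0]
    - [0,0,0]
    - [0,0,0]
    - [0,0,0]
    - [0,0,0]
  delta_pos:
    - [-0.0129,-0.0336,0]
    - [-0.0129,-0.0336,0]
    - [-0.0129,-0.0336,0]
    - [-0.0129,-0.0336,0]
    - [-0.0129,-0.0336,0]
    - [-0.0129,-0.0336,0]
    - [-0.0129,-0.0336,0]
    - [-0.0129,-0.0336,0]
    - [-0.0129,-0.0336,0]
    - [-0.0129,-0.0336,0]
    - [-0.0129,-0.0336,0]
    - [-0.0129,-0.0336,0]
    - [-0.0129,-0.0336,0]
    - [-0.0129,-0.0336,0]
  gripper: [0.085,0.085,0.085,0.085,0.085,0.085,0.085,0.085,0.085,0.085,0.085,0.085,0.085,0.085]

```text
time: 2.77
tool_pos: [0.5179, -0.2508, 0.3707]
tcp_rot: [-0.361, -3.12, -0.001]
wrist_force: [1.3, -0.0, 0.1]
width: 0.995
grip_force: 0.0
```

Emit:
jog_arm:
  turn:
    - [0,0,0.12]
    - [0,0,0.12]
    - [0,0,0.12]
    - [0,0,0.12]
    - [0,0,0.12]
    - [0,0,0.12]
    - [0,0,0.12]
    - [0,0,0.12]
    - [0,0,0.12]
    - [0,0,0.12]
    - [0,0,0.12]
    - [0,0,0.12]
    - [0,0,0.12]
    - [0,0,0.12]
    - [0,0,0]
    - [0,0,0]
    - [0,0,0]
  delta_pos:
    - [0,0,0]
    - [0,0,0]
    - [0,0,0]
    - [0,0,0]
    - [0,0,0]
    - [0,0,0]
    - [0,0,0]
    - [0,0,0]
    - [0,0,0]
    - [0,0,0]
    - [0,0,0]
    - [0,0,0]
    - [0,0,0]
    - [0,0,0]
    - [0,0,0]
    - [0,0,0]
    - [0,0,0]
  gripper: [0.085,0.085,0.085,0.085,0.085,0.085,0.085,0.085,0.085,0.085,0.085,0.085,0.085,0.085,0.085,0.085,0.085]

```text
time: 4.18
tool_pos: [0.5182, -0.2489, 0.3709]
tcp_rot: [-2.561, -1.818, 0.0]
wrist_force: [0.1, 0.2, 0.5]
width: 0.999
grip_force: 0.0
```

Run:
```python
from h import *
from scipy.spatial.transform import Rotation as Ro
s=read_state();R=Ro.from_rotvec(s["tcp_rot"]).as_matrix();p=np.array(s["tool_pos"])
im=vision.read_camera("wrist");cv2.imwrite("pics/w0.png",im[:,:,::-1])
print(s["time"],np.round(s["q"],3),p,R.round(3))
c=vision.calibration("wrist");M=np.array(c["mount"]);print(M.round(3),c["vfov"],c["cx"],c["cy"])
f=240/np.tan(np.radians(c["vfov"]/2));X=np.linalg.inv(M)@np.r_[R.T@(np.array([.519,-.249,.2185])-p),1];print(f*X[:2]/X[2]+[c["cx"],c["cy"]])
```

```text
4.1833 [-0.491  0.02   1.628 -0.     1.494 -0.155] [ 0.51817677 -0.24893574  0.37094795] [[ 0.33   0.944 -0.001]
 [ 0.944 -0.33   0.   ]
 [ 0.    -0.001 -1.   ]]
[[-0.    -0.95  -0.312  0.08 ]
 [ 1.    -0.    -0.001 -0.001]
 [ 0.001 -0.312  0.95  -0.142]
 [ 0.     0.     0.     1.   ]] 58.49846905918342 326.0044041307169 236.1092219554489
[329.29706048 212.9702394 ]
```

View pics/w0.png

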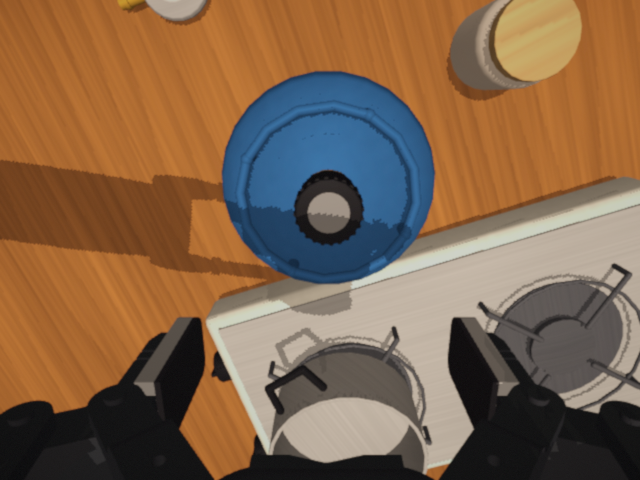

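The disc is at (329,212) and I predicted (329,213), so the fix is confirmed. Next I'll descend and grip at 30 N.

Emit:
jog_arm:
  turn:
    - [0,0,0]
    - [0,0,0]
    - [0,0,0]
    - [0,0,0]
    - [0,0,0]
    - [0,0,0]
    - [0,0,0]
    - [0,0,0]
    - [0,0,0]
  delta_pos:
    - [0,0,0.03]
    - [0,0,0.03]
    - [0,0,0.03]
    - [0,0,0.03]
    - [0,0,0.02]
    - [0,0,0.02]
    - [0,0,0.02]
    - [0,0,0.013]
    - [0,0,0]
  gripper: [0.085,0.085,0.085,0.085,0.085,0.085,0.085,0.085,0.085]
  grip_force: 30

```text
time: 4.98
tool_pos: [0.5161, -0.2478, 0.1745]
tcp_rot: [-2.559, -1.813, 0.005]
wrist_force: [-0.2, 0.5, -0.2]
width: 1.0
grip_force: 0.0
```

Emit:
jog_arm:
  turn:
    - [0,0,0]
    - [0,0,0]
    - [0,0,0]
    - [0,0,0]
    - [0,0,0]
    - [0,0,0]
    - [0,0,0]
    - [0,0,0]
    - [0,0,0]
    - [0,0,0]
    - [0,0,0]
    - [0,0,0]
  delta_pos:
    - [0,0,0]
    - [0,0,0]
    - [0,0,0]
    - [0,0,0]
    - [0,0,0]
    - [0,0,0]
    - [0,0,0]
    - [0,0,0]
    - [0,0,0]
    - [0,0,0]
    - [0,0,0]
    - [0,0,0]
  gripper: [0.03,0.03,0.03,0.03,0.03,0.03,0.03,0.03,0.03,0.03,0.03,0.03]
  grip_force: 30

```text
time: 5.98
tool_pos: [0.5195, -0.2496, 0.18]
tcp_rot: [2.562, 1.813, 0.002]
wrist_force: [-0.7, 0.4, 6.0]
width: 0.564
grip_force: 30.8
```

```bash
python3 -c "
from h import *
s=read_state();print({k:np.round(v,3).tolist() for k,v in s.items()})"
```

```text
{'time': 5.983, 'q': [-0.491, 0.114, 1.877, -0.0, 1.146, -0.152], 'joint_vel': [-0.001, -0.0, 0.001, -0.001, -0.0, -0.0], 'joint_torque': [-0.001, -38.193, -31.884, -0.003, 0.117, 0.006], 'tool_pos': [0.519, -0.25, 0.18], 'tcp_rot': [2.562, 1.813, 0.002], 'wrist_force': [-0.73, 0.357, 6.044], 'torque': [-0.049, -0.084, -0.004], 'grip_force': 30.8, 'width': 0.564}
```

The grip holds at an opening of 48 mm, with a 6 N residual upward push. I miscounted the descent and ended about 9 mm lower than planned, but the pads are still on the head. I'll relieve 2 mm, then test a small turn one way.

Emit:
jog_arm:
  turn:
    - [0,0,0]
    - [0,0,0.04]
    - [0,0,0.04]
    - [0,0,0.04]
    - [0,0,0.04]
    - [0,0,0.0]
  delta_pos:
    - [0,0,-0.002]
    - [0,0,0]
    - [0,0,0]
    - [0,0,0]
    - [0,0,0]
    - [0,0,0]
  gripper: [0.03,0.03,0.03,0.03,0.03,0.03]

```text
time: 6.48
tool_pos: [0.5198, -0.2486, 0.1804]
tcp_rot: [2.699, 1.604, 0.004]
wrist_force: [4.9, 1.1, -0.1]
width: 0.56
grip_force: 33.2
```

```bash
python3 -c "
from h import *
s=read_state();print({k:np.round(s[k],3).tolist() for k in ('time','q','tool_pos','wrist_force','torque','width','grip_force')})"
```

```text
{'time': 6.483, 'q': [-0.49, 0.114, 1.877, 0.001, 1.148, 0.008], 'tool_pos': [0.52, -0.249, 0.18], 'wrist_force': [4.883, 1.065, -0.137], 'torque': [0.171, -0.768, 0.814], 'width': 0.56, 'grip_force': 33.157}
```

The tool +z (clockwise) turn meets 0.81 N m, the hard stop. So the cap should loosen counter-clockwise; I'll check that direction.

Emit:
jog_arm:
  turn:
    - [0,0,-0.08]
    - [0,0,-0.08]
    - [0,0,-0.08]
    - [0,0,-0.08]
    - [0,0,-0.08]
    - [0,0,0.0]
  delta_pos:
    - [0,0,0]
    - [0,0,0]
    - [0,0,0]
    - [0,0,-0.001]
    - [0,0,0]
    - [0,0,0]
  gripper: [0.03,0.03,0.03,0.03,0.03,0.03]

```text
time: 6.98
tool_pos: [0.5186, -0.2492, 0.1812]
tcp_rot: [2.326, 2.111, 0.0]
wrist_force: [1.8, -0.6, -0.0]
width: 0.566
grip_force: 33.2
```

```bash
python3 -c "
from h import *
s=read_state();print({k:np.round(s[k],3).tolist() for k in ('time','q','tool_pos','wrist_force','torque','width','grip_force')})"
```

```text
{'time': 6.983, 'q': [-0.491, 0.113, 1.876, -0.0, 1.151, -0.394], 'tool_pos': [0.519, -0.249, 0.181], 'wrist_force': [1.844, -0.621, -0.039], 'torque': [-0.092, -0.291, 0.102], 'width': 0.566, 'grip_force': 33.175}
```

The drag is only 0.1 N m this way, so it is a right-hand thread. I'll turn on by about 0.95 rad and follow the rise.

Emit:
jog_arm:
  turn:
    - [0,0,-0.08]
    - [0,0,-0.08]
    - [0,0,-0.08]
    - [0,0,-0.08]
    - [0,0,-0.08]
    - [0,0,-0.08]
    - [0,0,-0.08]
    - [0,0,-0.08]
    - [0,0,-0.08]
    - [0,0,-0.08]
    - [0,0,-0.08]
    - [0,0,-0.08]
    - [0,0,0.0]
    - [0,0,0]
  delta_pos:
    - [0,0,0]
    - [0,0,0]
    - [0,0,-0.001]
    - [0,0,0]
    - [0,0,0]
    - [0,0,-0.001]
    - [0,0,0]
    - [0,0,0]
    - [0,0,0]
    - [0,0,0]
    - [0,0,0]
    - [0,0,0]
    - [0,0,0]
    - [0,0,0]
  gripper: [0.03,0.03,0.03,0.03,0.03,0.03,0.03,0.03,0.03,0.03,0.03,0.03,0.03,0.03]

```text
time: 8.15
tool_pos: [0.5184, -0.2488, 0.1832]
tcp_rot: [1.097, 2.944, 0.001]
wrist_force: [1.6, 1.1, 0.5]
width: 0.566
grip_force: 33.2
```

```bash
python3 -c "
from h import *
s=read_state();print({k:np.round(s[k],3).tolist() for k in ('time','q','tool_pos','wrist_force','torque','width','grip_force')})"
```

```text
{'time': 8.15, 'q': [-0.491, 0.112, 1.875, 0.001, 1.156, -1.349], 'tool_pos': [0.518, -0.249, 0.183], 'wrist_force': [1.609, 1.127, 0.484], 'torque': [0.079, -0.332, 0.038], 'width': 0.566, 'grip_force': 33.18}
```

The cap has turned 1.36 rad from the stop with low torque. I'll try a gentle lift.

Emit:
jog_arm:
  turn:
    - [0,0,0]
    - [0,0,0]
    - [0,0,0]
    - [0,0,0]
    - [0,0,0]
  delta_pos:
    - [0,0,-0.002]
    - [0,0,-0.002]
    - [0,0,-0.002]
    - [0,0,-0.002]
    - [0,0,0]
  gripper: [0.03,0.03,0.03,0.03,0.03]

```text
time: 8.57
tool_pos: [0.5181, -0.2489, 0.1917]
tcp_rot: [-1.092, -2.945, -0.0]
wrist_force: [1.7, 0.9, -0.1]
width: 0.562
grip_force: 33.2
```

It comes up freely with no pull. I'll lift 79 mm to the final height.

Emit:
jog_arm:
  turn:
    - [0,0,0]
    - [0,0,0]
    - [0,0,0]
    - [0,0,0]
    - [0,0,0]
    - [0,0,0]
    - [0,0,0]
    - [0,0,0]
    - [0,0,0]
    - [0,0,0]
    - [0,0,0]
    - [0,0,0]
  delta_pos:
    - [0,0,-0.005]
    - [0,0,-0.01]
    - [0,0,-0.01]
    - [0,0,-0.014]
    - [0,0,-0.015]
    - [0,0,-0.015]
    - [0,0,-0.01]
    - [0,0,0]
    - [0,0,0]
    - [0,0,0]
    - [0,0,0]
    - [0,0,0]
  gripper: [0.03,0.03,0.03,0.03,0.03,0.03,0.03,0.03,0.03,0.03,0.03,0.03]

```text
time: 9.57
tool_pos: [0.5177, -0.2487, 0.269]
tcp_rot: [-1.091, -2.944, -0.0]
wrist_force: [0.0, -0.1, -1.6]
width: 0.564
grip_force: 33.1
```

Run:
```python
from h import *
a=vision.read_camera("scene")[:,:,::-1][40:290,110:460];b=vision.read_camera("wrist")[:,:,::-1]
s=read_state();print({k:np.round(s[k],3).tolist() for k in ('time','q','tool_pos','wrist_force','torque','width','grip_force')})
cv2.imwrite("pics/f.png",np.hstack([cv2.resize(a,(420,300)),cv2.resize(b,(380,300))]))
```

```text
{'time': 9.667, 'q': [-0.491, 0.054, 1.775, -0.0, 1.314, -1.352], 'tool_pos': [0.518, -0.249, 0.269], 'wrist_force': [-0.492, 0.238, -1.049], 'torque': [-0.011, -0.005, -0.005], 'width': 0.565, 'grip_force': 33.147}
```

View pics/f.png

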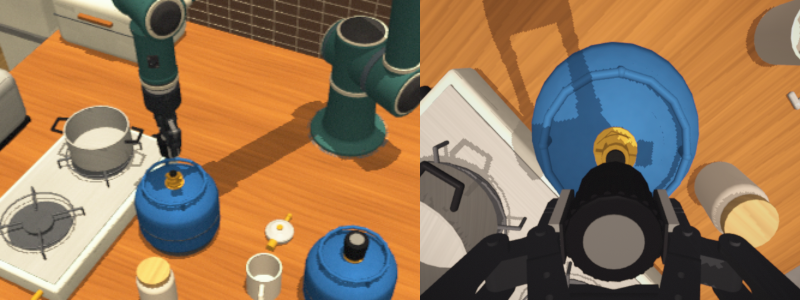

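The brass valve is bare at about (175,180) in the left half. The cap sits upright between the fingers at about (615,230) in the right half. The other cap and the bystanders look untouched, so I'm handing in.

```bash
python3 -c "
from workcell import ticket
print(ticket.finish_job())"
```

```text
the job is handed in; nothing more can be done
None
```

The cap of the cylinder next to the stove had a right-hand thread; I unscrewed it and handed the job in at about 9.7 s with the cap held still and upright about 10 cm above its valve, and saw nothing else moved in the last picture (no verdict was returned).

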